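Offer a cast lever up to the drilling fixture

ROBOT

A 6-joint arm with a two-finger parallel gripper is mounted at the origin on a cart in front of the work surface, level with it; the furniture and walls round the work are solid. World frame = base frame: x ahead of the robot, y to its left, z up, the work surface at z = 0. Lengths are in m, angles in rad, forces in N, time in s.
With the tool pointing down it reaches from about 0.35 to 0.775 m from the base axis. Payload 7.3 kg.
Tool frame: the origin (TCP) lies at the centre of the arm's flange, where the gripper is bolted on; the fingertips stand 178 mm ahead of it and the grasp point (between the pads) lies 159 mm ahead of it (tip_extent is the distance from the TCP to the fingertips, in m); z points along the fingers, y is the line along which they close (so a half turn about z gives the same grasp; the last joint's range is limited). The gripper opens to 92 mm and grips with 3 to 60 N. Pads are 19 mm wide; open, the fingers measure 130 mm over their backs; the gripper's body (75 mm by 190 mm) begins 47 mm behind the grasp point.
Start: joints at [1.08, 0.342, 1.524, -0, 1.275, -0.146], TCP at [0.177, 0.494, 0.405] pointing down, gripper open.
Joint ranges: [-2.53, 2.53], [-0.77, 2.02], [0.04, 2.7], [-1, 4.14], [0.28, 2.66], [-3.11, 3.11]. Speed limits (rad/s): [2.57, 2.57, 3.14, 3.14, 3.14, 3.14].

INTERFACE

Orientations are given as [roll, pitch, yaw] about the fixed x, y, z axes, in that order (R = Rz(yaw) Ry(pitch) Rx(roll)).
In Python, from cell import * gives the robot as it stands.
- The arm moves only by the tool arm_command, never from a script. Its arguments are lists of equal length, an entry for each row: "xyz": the shift along the world's x, y, z in mm, a list of three; "spin": the turn about the world's z in degrees. In form: {"xyz": [[tx, ty, tz], ...], "spin": [spin, ...]}. A call has 1 to 20 rows; each row shifts and turns the commanded pose from where the row before left it; what a row does not reach is not made up. A row lasts 1/10 s, in which the tool goes at most 50 mm and 8.59 degrees, less where a joint would pass 70% of its speed; a pose out of reach is approached as far as the arm can. A call with a gripper value outside its range is refused whole. "jaw" is the opening, from -1 (shut) to 1 (fully open), set as the call begins (left out, the last holds). The fingers move at their own pace and stop on an object; "squeeze" is the grip in N (left out, the last holds). Time passes only in rows, so rows that do not move let the fingers close. It gives the time, the measured TCP pose, the force, the opening and the grip force at its end, in the units of the state.
- observe(): the state, without advancing time (a new reading comes with each control period).
- read_camera(name): name is "side" or "top"; returns a dict with "img" (400x640x3 uint8, red, green, blue), "depth" (400x640 float32, m along the optical axis (not along the pixel's ray), 0 where there is no reading), "fx", "fy", "cx", "cy" (pixels), "world_from_camera" (4x4, takes a point from camera to world coordinates). Camera axes: x right, y up, looking along -z (the intrinsics and any distortion apply to the point x, -y, -z); pixel columns grow to the right and rows downward; lengths in m; the calibration is good to about 2 mm. A picture is of the moment at which its call begins.
- hand_in(): hands the job in; it is judged then, once.
The state is a dict: "time": time; "qpos": joint angles; "qvel": joint speeds; "joint_efforts": joint torques, N m; "tool_pos": TCP position; "tool_rot": TCP orientation; "contact_force": force on the tool from outside, world axes, zero at the start; "torque": the same for the moment, N m; "opening": finger opening in m; "grip_force": force on a finger pad.
Only numpy, scipy, OpenCV 4.12 (cv2) and the standard library are available. Lean on these libraries where they do the work, as an engineer would, in place of code of your own. Each camera call takes 0.05 s, during which the arm holds its last target. There are 200 camera calls.

TASK

Draw the cast lever (the part with one big boss) up out of the slotted rack by its top edge, gripping it at its balance point, and keep it level as you carry it to the drilling fixture. Finish while still holding it there, still and level and on edge, about four centimetres above its seat, with the big boss over the vee block and the small eye over the fork, ready to be lowered. Do not touch the fixture, and leave the straight link in the rack and the other things on the bench where they are.

Things in the scene. Friction and masses are not known exactly. Their poses are not given: they have to be found in the camera images.
- lever: cast lever, 236 mm long, 0.36-0.63 kg, on edge in a rack slot. Arm along x, 9 mm thick (y), 40 high (z up); at -x a big boss (diameter 60, 40 wide along y, 24 bore), at +x a small eye (diameter 32, 18 wide). Origin: balance point, mid height of the arm, 54 mm from boss centre towards the eye, 20 below the top edge, 18 from a 16 mm thick shoulder at the boss; 40 mm above the bench in the rack
- lever_boss (a point): centre of the lever's big boss
- lever_eye (a point): centre of the lever's small eye, 190 mm from the boss centre
- link: straight aluminium link standing on edge in the rack's other slot: arm 9 mm thick and 40 mm high along x, two equal eyes (diameter 48 mm, 22 mm wide, 174 mm apart). Loose; to be left in place. Origin at mid height of the arm, 38 mm from its middle towards its -x eye
- rack: wooden slotted rack fixed to the bench, base 120 x 150 mm, two notched cheeks 20 mm thick at x = -42 and +42 mm, tops 36 mm above the bench. Two slots along x at y = -42 and +42 mm: 12 mm wide, 16 deep, floors 20 mm up. Origin: centre of the underside. Lever and link stand in it, origins at rack x = -38 mm, x along the rack's; boss and eyes hang out beyond the cheeks
- fixture: drilling fixture fixed to the bench: grey base plate 270 x 90 x 12 mm along x; at x = -95 mm a steel vee block (80 x 56 mm, 90 degree vee across, up to 56 mm above the bench), at x = +95 mm a steel fork (30 x 60 mm, gap 28 mm, prongs up to 74 mm above the bench). Origin: centre of the underside
- vee_seat (a point): where the centre of the lever's boss lies once seated in the vee block; 64 mm above the bench
- fork_seat (a point): where the centre of the lever's eye lies once seated in the fork; 64 mm above the bench, 190 mm from vee_seat
- chisel0: chisel, 251 mm long, 28 mm high, lying along x between rack and fixture; a bystander. Origin: centre of the underside
- tape_measure: tape measure, 37 x 93 x 64 mm, behind the work; a bystander. Origin: centre of the underside

How it is judged:
By the outcome, as a careful person would: the job done as asked, in the order asked, and still so for the second after the job is handed in, while the arm keeps its last pose, push and grip.
It also fails if it takes over 40 s, if anything falls off the work surface, if the arm or the gripper's body presses on something with over 40 N, if the wrist force passes 120 N, or if a joint passes its speed limit or range.

## Working session

There is one attempt and no reset: what is moved stays moved. The work goes in short steps, Python scripts to look and compute and a tool call to move; the robot and the scene stay as the last step left them, time stands still between calls to the robot, and variables do not carry over. Pictures are saved under pics/ and viewed, at most 10 in all, crops included, and the job is handed in when it is done.

Besides the shell and the picture viewer there is one more tool, called after "Call:" as name(argument=value, ...), one argument or row to a line, values as JSON. arm_command: Moves the arm, as the interface text tells. Its arguments: {"type":"object","properties":{"xyz":{"type":"array","items":{"type":"array","items":{"type":"number"}}},"spin":{"type":"array","items":{"type":"number"}},"jaw":{"type":"number"},"squeeze":{"type":"number"}},"required":["xyz","spin"]}

```bash
mkdir -p pics
cat > h.py <<'E'
from cell import *
import numpy as np, cv2
def grab(n):
    c=read_camera(n); return c
def cloud(c):
    h,w=c["depth"].shape; u,v=np.meshgrid(np.arange(w),np.arange(h)); d=c["depth"]
    P=np.stack([(u-c["cx"])/c["fx"]*d,-(v-c["cy"])/c["fy"]*d,-d,np.ones_like(d)],-1)
    W=(P@np.array(c["world_from_camera"]).T)[...,:3]; W[d==0]=np.nan
    return W
E
python3 - <<'E'
from h import *
for n in("top","side"):
    c=grab(n); cv2.imwrite(f"pics/{n}0.png",c["img"][...,::-1]); np.savez(f"{n}0.npz",img=c["img"],W=cloud(c))
    print(n,np.round(c["world_from_camera"],3).tolist(),c["fx"],[k for k in c])
s=observe(); print(s["tool_pos"],s["tool_rot"],s["time"],s["opening"],s["contact_force"])
E
```

```text
top [[-0.019, 0.985, -0.171, 0.412], [-1.0, -0.018, 0.005, -0.036], [0.002, 0.171, 0.985, 0.993], [0.0, 0.0, 0.0, 1.0]] 387.5791965091621 ['img', 'depth', 'fx', 'fy', 'cx', 'cy', 'world_from_camera']
side [[0.996, 0.043, -0.073, 0.52], [-0.084, 0.595, -0.8, -0.803], [0.009, 0.803, 0.596, 0.662], [0.0, 0.0, 0.0, 1.0]] 405.6261438639882 ['img', 'depth', 'fx', 'fy', 'cx', 'cy', 'world_from_camera']
[0.17739728 0.49401143 0.40412143] [-3.14026131e+00 -1.97356050e-04  2.79677034e+00] 0.1 0.09200241393327727 [-0.16461414  0.46003315 -0.26467136]
```

View pics/top0.png

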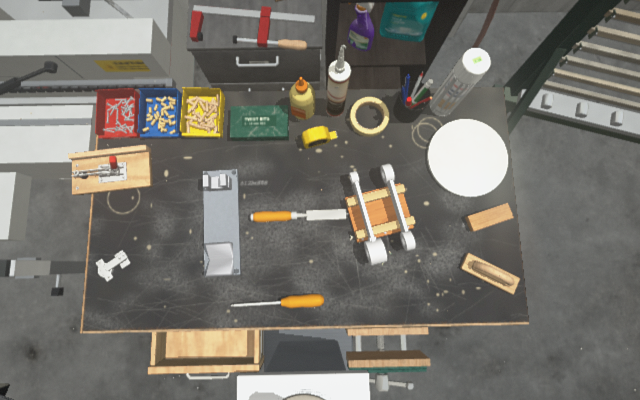

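View pics/side0.png

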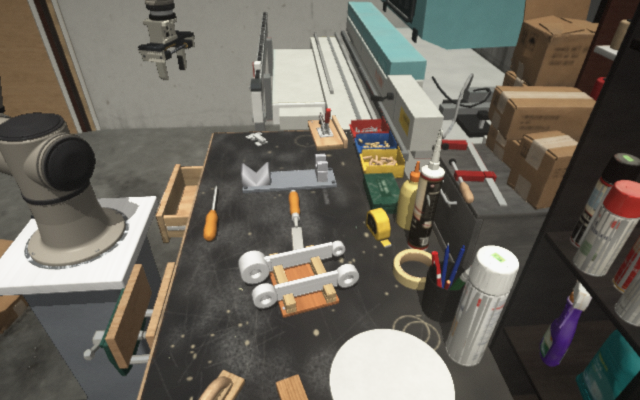

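Top view: the lever's boss is at about (375,250) and its eye at (354,174). The link lies to its right, at (407,240)–(389,173). The fixture has the vee at (217,258) and the fork at (216,182). The side view agrees with this. Next I measure with depth.

Run:
```python
import numpy as np,cv2
for n,rois in (("top",{"lev":(335,160,425,270),"fix":(195,165,245,280),"chis":(245,205,345,226)}),("side",{"lev":(230,235,365,315),"fix":(235,145,345,195)})):
    z=np.load(n+"0.npz");W=z["W"];I=z["img"].astype(int)
    print(n,"bench z",np.nanmedian(W[290:310,380:420,2]) if n=="top" else np.nanmedian(W[200:230,330:360,2]))
    for k,(a,b,c,d) in rois.items():
        P=W[b:d,a:c].reshape(-1,3);C=I[b:d,a:c].reshape(-1,3)
        gray=(C.max(1)-C.min(1)<30)
        for lo,hi in((.008,.02),(.02,.045),(.045,.053),(.053,.064),(.064,.08)):
            m=(P[:,2]>lo)&(P[:,2]<hi)&(gray|(k=="chis"))
            if m.sum()<8: continue
            Q=P[m]; lab=np.zeros(len(Q),int)
            # cluster on 3mm occupancy grid
            g=np.floor((Q[:,:2]-Q[:,:2].min(0))/.004).astype(int);im=np.zeros(g.max(0)+1,np.uint8);im[g[:,0],g[:,1]]=1
            nl,L=cv2.connectedComponents(im);lab=L[g[:,0],g[:,1]]
            for l in range(1,nl):
                q=Q[lab==l]
                if len(q)<15: continue
                r=cv2.minAreaRect((q[:,:2]*1000).astype(np.float32))
                print(n,k,lo,len(q),"rect",np.round(r[0],1),np.round(r[1],1),round(r[2],1),"mean",np.round(q.mean(0)*1000,1))
```

```text
top bench z -0.00046379723614337065
top lev 0.02 37 rect [ 433.1 -163.2] [61.  14.6] 28.7 mean [ 434.2 -162.9   32.1]
top lev 0.02 193 rect [ 545.7 -233.5] [217.9   8.6] 13.7 mean [ 545.5 -234.1   33.5]
top lev 0.02 89 rect [ 550.3 -146.7] [173.1   7.4] 13.0 mean [ 548.  -148.7   35. ]
top lev 0.045 20 rect [ 413.1 -185.9] [ 7.6 38.7] 6.0 mean [ 412.8 -185.5   49.9]
top lev 0.045 23 rect [ 445.9 -263.2] [24.3 11. ] 77.4 mean [ 445.2 -262.8   49.8]
top lev 0.045 18 rect [ 605.3 -221.5] [31.4  8.1] 29.0 mean [ 607.8 -219.    49.5]
top lev 0.045 21 rect [ 615.5 -136.5] [14.1 16. ] 24.6 mean [ 614.3 -136.    50.4]
top lev 0.045 18 rect [ 633.5 -133.1] [ 8.3 18.7] 16.5 mean [ 633.4 -133.1   50.3]
top lev 0.053 65 rect [ 419.9 -184.9] [13.8 38.4] 12.7 mean [ 418.4 -184.3   59.3]
top lev 0.053 471 rect [ 548.7 -239.8] [212.7  22.5] 13.7 mean [ 547.3 -239.8   59.2]
top lev 0.053 350 rect [ 538.7 -150.1] [189.6  39.8] 17.7 mean [ 530.5 -157.9   58.7]
top lev 0.064 245 rect [ 439.8 -180.6] [38.9 39.8] 15.0 mean [ 439.3 -180.4   67.6]
top lev 0.064 18 rect [ 464.  -258.8] [20.2 11.7] 75.0 mean 
[... 2669 characters left out ...]
fix 0.045 33 rect [397.6 182. ] [33.2 16.6] 84.3 mean [398.9 179.9  48.8]
side fix 0.045 22 rect [458.  179.2] [14.7 19.3] 13.2 mean [458.  176.   49.3]
side fix 0.045 31 rect [617.1 179.4] [29.3  8. ] 2.7 mean [616.7 179.3  49. ]
side fix 0.053 46 rect [393.  194.9] [11.1 59.1] 3.5 mean [391.9 196.4  56.2]
side fix 0.053 38 rect [460.7 198.5] [11.7 52.8] 0.7 mean [462.  196.7  56.2]
side fix 0.053 22 rect [614.  222.2] [11.3 30.1] 76.7 mean [613.3 223.   60.6]
side fix 0.053 38 rect [616.9 180.4] [28.9  8.6] 5.8 mean [616.5 180.1  59. ]
side fix 0.064 61 rect [617.  184.7] [14.1 28.5] 86.6 mean [616.7 183.1  71.9]
side fix 0.064 57 rect [615.7 225.4] [29.2 16.7] 8.8 mean [614.8 224.1  71.8]
```

Run:
```python
import numpy as np
for n in("top","side"):
    z=np.load(n+"0.npz");P=z["W"].reshape(-1,3)*1000
    P=P[~np.isnan(P[:,0])]
    b=np.array([439,-181.]);y=np.radians(13.8)
    for it in range(3):
        e=np.array([np.cos(y),np.sin(y)]);f=np.array([-e[1],e[0]])
        s=(P[:,:2]-b)@e;t=(P[:,:2]-b)@f
        m=(s>50)&(s<160)&(abs(t)<8)&(P[:,2]>57.5)&(P[:,2]<66)
        k=np.polyfit(s[m],t[m],1); y+=np.arctan(k[0]); b=b+f*k[1]
    e=np.array([np.cos(y),np.sin(y)]);f=np.array([-e[1],e[0]])
    s=(P[:,:2]-b)@e;t=(P[:,:2]-b)@f
    B=(abs(s)<45)&(abs(t)<25)&(P[:,2]>66); E=(s>165)&(s<220)&(abs(t)<13)&(P[:,2]>50)
    A=(s>60)&(s<150)&(abs(t)<3)&(P[:,2]>50)
    pe=lambda a:np.round(np.percentile(a,[1,99]),1)
    print(n,m.sum(),"yaw",np.degrees(y),"b",b,"boss s",pe(s[B]),"t",pe(t[B]),"apex z",np.percentile(P[B,2],90),"eye s",pe(s[E]),"t",pe(t[E]),"arm z",np.median(P[A,2]),"t width",pe(t[m]))
```

```text
top 137 yaw 14.173987598617428 b [ 439.08850599 -181.36021645] boss s [-16.5  15.7] t [-18.6  19.9] apex z 70.51125793856887 eye s [166.3 201.8] t [-8.5  8.2] arm z 59.41889900045183 t width [-4.6  4.3]
side 186 yaw 14.079281477872247 b [ 439.42621681 -182.73515953] boss s [-16.8  16.7] t [-19.1  20.7] apex z 71.30661956673502 eye s [165.5 199.7] t [-8.6  8.9] arm z 59.16256968543632 t width [-4.7  6.3]
```

Call:
arm_command(
  xyz=[
    [23, -50, 0],
    [23, -50, 0],
    [23, -50, 0],
    [23, -50, 0],
    [23, -50, 0],
    [23, -50, 0],
    [23, -50, 0],
    [23, -50, 0],
    [23, -45, 0],
    [23, -45, 0],
    [23, -45, 0],
    [23, -45, 0],
    [20, -45, 0],
    [18, -45, 0],
    [0, 0, 0],
    [0, 0, 0],
  ],
  spin=[0, 3, 3, 3, 3, 3, 3, 3, 3, 3, 3, 3.5, 0, 0, 0, 0],
  jaw=0.3,
)

```text
time: 1.7
tool_pos: [0.4735, -0.1382, 0.4039]
tool_rot: [3.14, -0.001, -2.904]
contact_force: [-0.6, -0.7, -0.1]
opening: 0.0596
grip_force: 0.0
```

Call:
arm_command(
  xyz=[
    [9, -15, -20],
    [9, -15, -40],
    [0, 0, -45],
    [0, 0, -30],
    [0, 0, -10],
    [0, 0, 0],
    [0, 0, 0],
  ],
  spin=[0.5, 0, 0, 0, 0, 0, 0],
)

```text
time: 2.4
tool_pos: [0.4921, -0.167, 0.2613]
tool_rot: [-3.14, 0.002, -2.892]
contact_force: [0.5, 0.1, 0.1]
opening: 0.0592
grip_force: 0.0
```

Run:
```python
from h import *
c=grab("side"); cv2.imwrite("pics/s1.png",cv2.resize(c["img"][180:330,200:400,::-1],None,fx=4,fy=4,interpolation=2))
s=observe(); print(s["tool_pos"],s["tool_rot"],s["qpos"])
```

```text
[ 0.49222332 -0.16715458  0.26165365] [-3.13945590e+00  2.57413129e-03 -2.89223631e+00] [-4.74905552e-01  4.93625024e-01  1.72786427e+00  1.32511064e-04
  9.16759589e-01 -2.29513591e+00]
```

View pics/s1.png

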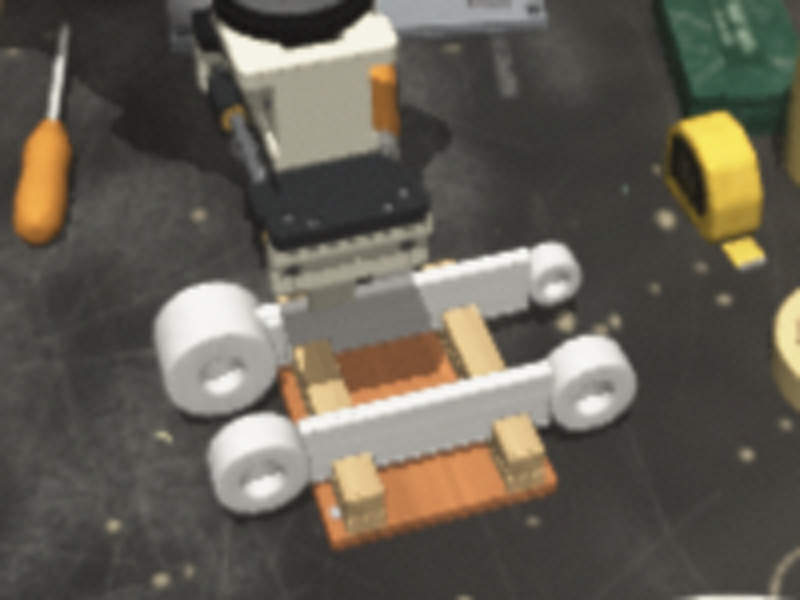

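The picture shows the gripper above the arm at about (340,250). I can't tell its fingers apart, so I'll check them with depth.

Run:
```python
from h import *
for n in("side","top"):
    c=grab(n);W=cloud(c)*1000
    m=(W[...,2]>74)&(W[...,2]<260)&(abs(W[...,0]-490)<120)&(abs(W[...,1]+168)<120)
    y=np.radians(14.3);d=W[m]-[492.2,-167,0]
    s=d[:,0]*np.cos(y)+d[:,1]*np.sin(y);t=-d[:,0]*np.sin(y)+d[:,1]*np.cos(y)
    for lo in range(75,260,12):
        k=(d[:,2]>lo)&(d[:,2]<lo+12)
        if k.sum()>3: print(n,lo,k.sum(),"s",np.round(np.percentile(s[k],[2,98])),"t",np.round(np.percentile(t[k],[2,98])))
```

```text
side 87 8 s [-11.   5.] t [-46. -36.]
side 99 45 s [-11.  10.] t [-49. -26.]
side 111 15 s [-11.  10.] t [-49.  20.]
side 147 141 s [-36.  33.] t [-88.  81.]
side 159 316 s [-36.  33.] t [-88.  80.]
side 171 262 s [-37.  35.] t [-94.  80.]
side 183 860 s [-36.  34.] t [-95.  83.]
side 195 188 s [-26.  23.] t [-82.  -3.]
side 207 146 s [-26.  20.] t [-52. -15.]
side 219 142 s [-23.  21.] t [-51. -34.]
side 231 176 s [-37.  34.] t [-51. -10.]
side 243 480 s [-37.  35.] t [-51.  -9.]
side 255 169 s [-37.  35.] t [-37.   9.]
top 159 49 s [-33.  35.] t [ 9. 61.]
top 171 83 s [-34.  36.] t [27. 93.]
top 183 398 s [-24.  36.] t [24. 95.]
top 243 9 s [-35.  -4.] t [11. 37.]
top 255 13 s [-28.   0.] t [24. 37.]
```

The depth shows the finger centred where expected. Now I descend so the tips stay above the cheeks, then close.

Call:
arm_command(
  xyz=[
    [-0.5, -1.5, -10],
    [0, 0, -15],
    [0, 0, -12],
    [0, 0, -5],
    [0, 0, -1.5],
    [0, 0, 0],
    [0, 0, 0],
  ],
  spin=[0, 0, 0, 0, 0, 0, 0],
)

```text
time: 3.25
tool_pos: [0.4913, -0.169, 0.2166]
tool_rot: [-3.141, 0.001, -2.893]
contact_force: [-0.1, 0.4, 0.1]
opening: 0.0597
grip_force: 0.0
```

Call:
arm_command(
  xyz=[
    [0, 0, 0],
    [0, 0, 0],
    [0, 0, 0],
    [0, 0, 0],
    [0, 0, 0],
    [0, 0, 0],
    [0, 0, 0],
    [0, 0, 0],
    [0, 0, 0],
    [0, 0, 0],
  ],
  spin=[0, 0, 0, 0, 0, 0, 0, 0, 0, 0],
  jaw=-1,
  squeeze=45,
)

```text
time: 4.25
tool_pos: [0.4911, -0.1688, 0.2162]
tool_rot: [3.141, -0.0, -2.893]
contact_force: [-0.5, 0.5, -0.7]
opening: 0.0087
grip_force: 45.0
```

Gripped at 9 mm. I lift it straight up slowly, then raise it to clearance.

Call:
arm_command(
  xyz=[
    [0, 0, 2],
    [0, 0, 4],
    [0, 0, 6],
    [0, 0, 8],
    [0, 0, 8],
    [0, 0, 8],
    [0, 0, 10],
    [0, 0, 12],
    [0, 0, 14],
    [0, 0, 14],
    [0, 0, 14],
    [0, 0, 10],
    [0, 0, 5],
    [0, 0, 0],
    [0, 0, 0],
    [0, 0, 0],
  ],
  spin=[0, 0, 0, 0, 0, 0, 0, 0, 0, 0, 0, 0, 0, 0, 0, 0],
)

```text
time: 5.85
tool_pos: [0.4909, -0.1688, 0.3305]
tool_rot: [3.14, -0.001, -2.893]
contact_force: [-1.5, -0.1, -3.6]
opening: 0.009
grip_force: 45.0
```

```bash
cat > lev.py <<'E'
from h import *
def lev(yaw_deg,org):
    # edges of the arm's top/centreline, boss, eye in tool-based lever frame
    for n in("side","top"):
        c=grab(n);W=cloud(c)*1000;I=c["img"].astype(int)
        y=np.radians(yaw_deg);d=W-np.array(org)
        s=d[...,0]*np.cos(y)+d[...,1]*np.sin(y);t=-d[...,0]*np.sin(y)+d[...,1]*np.cos(y);z=d[...,2]
        for nm,a,b,w in(("boss",-90,-25,26),("arm",30,110,9),("eye",118,160,16)):
            m=(s>a)&(s<b)&(abs(t)<w)&(abs(z)<45)
            if m.sum()<10: print(n,nm,m.sum());continue
            p=lambda v:np.round(np.percentile(v[m],[2,98]),1)
            print(n,nm,m.sum(),"s",p(s),"t",p(t),"z",p(z))
        # slope of the top edge and of the lateral line, away from the fingers
        m=(s>20)&(s<112)&(abs(t)<8)&(abs(z)<26)
        bins=np.arange(20,112,4);top=[(x+2,np.percentile(z[m&(s>x)&(s<x+4)],95)) for x in bins if (m&(s>x)&(s<x+4)).sum()>3]
        mt=m&(z>17)
        if len(top)>5: print(n,"top z fit deg/at0",np.round(np.polyfit(*np.array(top).T,1)*[57.3,1],2))
        if mt.sum()>10: print(n,"lat fit deg/at0",np.round(np.polyfit(s[mt],t[mt],1)*[57.3,1],2),mt.sum())
    return
E
python3 - <<'E'
from lev import *
s=observe(); p=s["tool_pos"]*1000; print(p,s["tool_rot"],s["contact_force"],s["torque"])
y=(np.degrees(s["tool_rot"][2])+180); print(y)
lev(y,[p[0],p[1],p[2]-216.2+40])
c=grab("side"); cv2.imwrite("pics/s2.png",cv2.resize(c["img"][130:330,180:400,::-1],None,fx=3,fy=3))
E
```

```text
[ 490.94902421 -168.78385492  330.54307832] [ 3.14049446e+00 -1.11426539e-03 -2.89295314e+00] [-1.5083805  -0.06374637 -3.60501746] [ 0.0568672  -0.01311138 -0.05203256]
14.245994986044167
side boss 952 s [-82.4 -27.3] t [-20.5  17.9] z [-23.2  31.4]
side arm 470 s [ 32.9 107.8] t [-5.5  2.1] z [-17.3  21.7]
side eye 221 s [118.5 149.3] t [-9.7  7.5] z [-13.4  19.9]
side top z fit deg/at0 [ 22.75 -16.13]
side lat fit deg/at0 [ 0.33 -1.78] 88
top boss 514 s [-81.7 -35.3] t [-17.8  20.8] z [-17.3  30.9]
top arm 49 s [ 92.  109.5] t [-2.8  5.2] z [-19.5  21.3]
top eye 135 s [118.5 149.8] t [-7.7  9.6] z [-10.7  19.6]
top lat fit deg/at0 [-5.39 11.19] 30
```

View pics/s2.png

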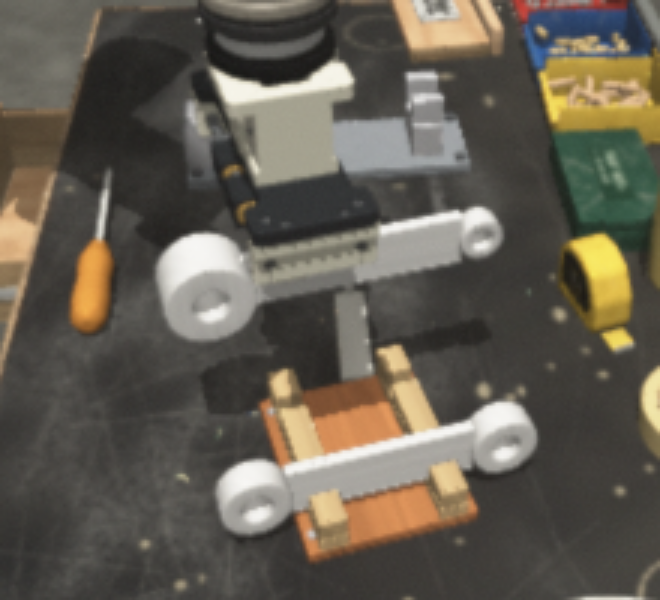

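The lever is clear of the rack and the link is still in it. I'll measure its tilt with circle fits on the boss and eye faces.

```bash
cat > tilt.py <<'E'
from h import *
def tilt(W,yaw,org,ref=""):
    y=np.radians(yaw);d=W.reshape(-1,3)*1000-np.array(org)
    s=d[:,0]*np.cos(y)+d[:,1]*np.sin(y);t=-d[:,0]*np.sin(y)+d[:,1]*np.cos(y);z=d[:,2]
    out=[]
    for nm,c,r,w in(("boss",-54,30,20),("eye",136,16,9)):
        m=(np.hypot(s-c,z)<r+8)&(t<-w+4)&(t>-w-6)
        q=np.c_[s,z][m].astype(np.float32); h=cv2.convexHull(q)[:,0]
        (cx,cz),R=cv2.minEnclosingCircle(q)
        M=cv2.moments(h); out.append((M["m10"]/M["m00"],M["m01"]/M["m00"]))
        print(ref,nm,m.sum(),"enc",np.round([cx,cz,R],1),"hull",np.round(out[-1],1),"t",np.round(np.median(t[m]),1))
    a,b=out; print(ref,"tilt deg (eye up +)",np.degrees(np.arctan2(b[1]-a[1],b[0]-a[0])))
E
python3 - <<'E'
from tilt import *
tilt(np.load("side0.npz")["W"],14.1,[491.4,-168.8,40],"rack")
s=observe(); p=s["tool_pos"]*1000
tilt(cloud(grab("side")),14.1,[p[0],p[1],p[2]-176.2],"now")
E
```

```text
rack boss 391 enc [-54.6  -2.6  35.2] hull [-54.8  -0.1] t -18.4
rack eye 109 enc [131.3   0.3  20.1] hull [132.    1.3] t -8.1
rack tilt deg (eye up +) 0.43376076854869927
now boss 510 enc [-54.    1.2  30.5] hull [-54.3   1.6] t -18.7
now eye 113 enc [135.3   1.4  16.1] hull [135.2   1.7] t -7.5
now tilt deg (eye up +) 0.0208874127007361
```

Level. I carry it across smoothly while turning to the fixture's yaw.

Call:
arm_command(
  xyz=[
    [0, 4, 0],
    [0, 8, 0],
    [-0.5, 13, 0],
    [-0.5, 18, 0],
    [-0.5, 22, 0],
    [-1, 25, 0],
    [-1, 27, 0],
    [-1, 27, 0],
    [-1, 27, 0],
    [-1, 27, 0],
    [-1, 27, 0],
    [-0.5, 27, 0],
    [-0.5, 27, 0],
    [-0.5, 25, 0],
    [-0.5, 22, 0],
    [-0.5, 18, 0],
    [-0.5, 13, 0],
    [0, 8, 0],
    [0, 4, 0],
    [0, 0, 0],
  ],
  spin=[0, -0.2, -0.4, -0.6, -0.8, -0.8, -0.9, -0.9, -0.9, -0.9, -0.9, -0.9, -0.9, -0.8, -0.8, -0.5, -0.4, -0.2, 0, 0],
)

```text
time: 8.05
tool_pos: [0.4804, 0.2005, 0.3312]
tool_rot: [3.142, -0.0, -3.098]
contact_force: [0.7, -0.3, -4.9]
opening: 0.009
grip_force: 45.0
```

Run:
```python
from lev import *
from tilt import tilt
s=observe(); p=s["tool_pos"]*1000; print(p,s["tool_rot"],s["contact_force"])
y=np.degrees(s["tool_rot"][2])%360-180; print(y)
o=[p[0],p[1],p[2]-176.2]
tilt(cloud(grab("side")),y,o,"now"); lev(y,o)
```

```text
[480.37713493 200.5331698  331.23735731] [ 3.14155669e+00 -2.59034009e-05 -3.09818271e+00] [ 0.74555276 -0.32551712 -4.87476397]
2.4872063742861883
now boss 286 enc [-52.7   1.8  30.5] hull [-53.6   2.5] t -18.8
now eye 73 enc [132.3  -0.7  20.3] hull [132.9   1.8] t -7.7
now tilt deg (eye up +) -0.2036172519876852
side boss 462 s [-80.8 -26.5] t [-22.3  16.4] z [-23.8  31.5]
side arm 419 s [ 31.5 109.4] t [-7.7  1.9] z [-17.4  22.1]
side eye 123 s [120.  150.2] t [-12.1   6.9] z [-12.4  19.1]
side top z fit deg/at0 [ 0.3  20.48]
side lat fit deg/at0 [ 0.12 -2.86] 85
top boss 616 s [-81.6 -31.4] t [-20.6  18.3] z [-21.1  31.2]
top arm 193 s [ 62.9 108.8] t [-5.5  3.6] z [-16.4  21.6]
top eye 146 s [119.5 149.4] t [-10.    6.6] z [-10.4  19.5]
top top z fit deg/at0 [-0.34 21.02]
top lat fit deg/at0 [-0.05 -0.57] 101
```

Call:
arm_command(
  xyz=[
    [0, 0.7, -2],
    [0.3, 1, -4],
    [0, 0, -7],
    [0, 0, -8],
    [0, 0, -8],
    [0, 0, -8],
    [0, 0, -7],
    [0, 0, -5],
    [0, 0, -3],
    [0, 0, 0],
    [0, 0, 0],
    [0, 0, 0],
    [0, 0, 0],
    [0, 0, 0],
  ],
  spin=[0, 0, 0, 0, 0, 0, 0, 0, 0, 0, 0, 0, 0, 0],
)

```text
time: 9.6
tool_pos: [0.4809, 0.2018, 0.2795]
tool_rot: [3.141, 0.0, -3.099]
contact_force: [-0.4, 0.4, -4.9]
opening: 0.0089
grip_force: 45.0
```

Run:
```python
from lev import *
from tilt import tilt
s=observe(); p=s["tool_pos"]*1000; print(p,s["tool_rot"],s["contact_force"],s["grip_force"],np.abs(s["qvel"]).max())
y=np.degrees(s["tool_rot"][2])%360-180; print(y)
o=[p[0],p[1],p[2]-176.2]
c=grab("side");tilt(cloud(c),y,o,"now"); lev(y,o)
cv2.imwrite("pics/s3.png",cv2.resize(c["img"][80:330,200:400,::-1],None,fx=2.4,fy=2.4))
```

```text
[480.94998157 201.8490828  279.46088604] [ 3.14140503e+00  4.54262931e-04 -3.09890707e+00] [-0.36327986  0.43742085 -4.89668537] 44.99433875083923 0.0022658531246738953
2.445703634953105
now boss 266 enc [-54.5   3.1  30.3] hull [-53.9   2.8] t -18.8
now eye 69 enc [134.6   5.6  19. ] hull [134.5   4. ] t -7.9
now tilt deg (eye up +) 0.3651092722779631
side boss 433 s [-81.3 -27.3] t [-22.   17.4] z [-23.4  31.3]
side arm 382 s [ 31.7 109. ] t [-6.9  1.9] z [-17.5  22. ]
side eye 156 s [120.2 149.2] t [-11.3  15.4] z [-42.8  17.9]
side top z fit deg/at0 [ 1.89 17.99]
side lat fit deg/at0 [ 1.68 -4.35] 74
top boss 538 s [-82.  -32.5] t [-19.8  18.8] z [-18.8  31.2]
top arm 168 s [ 61.4 109.3] t [-4.7  3.8] z [-15.6  21.8]
top eye 145 s [119.2 150.1] t [-15.5   8.7] z [-28.9  20. ]
top top z fit deg/at0 [ 1.16 19.05]
top lat fit deg/at0 [-0.48  0.84] 86
```

View pics/s3.png

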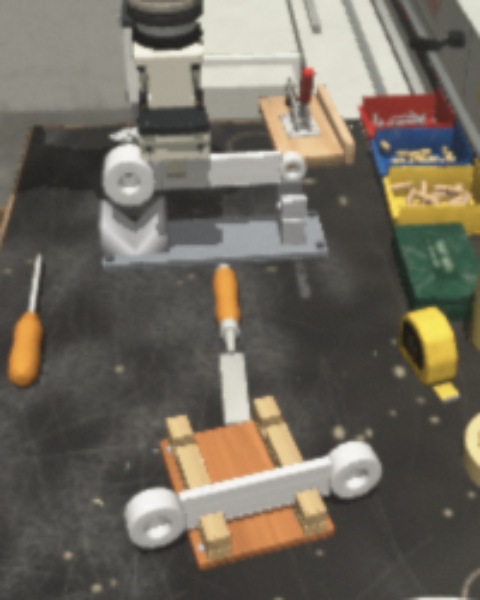

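The boss is over the vee at (128,180) and the eye is over the fork at (292,165). The lever is level and still, and the link is untouched in the rack.

```bash
python3 -c "
from cell import *
print(hand_in())"
```

```text
the job is handed in; nothing more can be done
None
```

The job is handed in after about 10 s of the 40 s: the lever is held still, on edge and level to within about half a degree, about 4 cm above its seat, with the boss over the vee block and the eye over the fork; the link is still in the rack.

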